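# Seat a board carrier on the tester's hidden pin and hold it down on the sprung plate

## Task

Put the loaded board carrier (the one with a circuit board in it, not the empty frame) on test: take it by its handle, slide its nose end between the tester's guide rails and under the hood until the hole in the nose drops over the locating pin hidden there. Then press the carrier down against the sprung plate, firmly but without ramming or forcing it, until it sits fully home and flat on the tester's bed, and finish while still holding it down there, because the springs lift it again if you let go. Leave the empty carrier and everything else on the bench where it is.

Things in the scene. Friction and masses are not known exactly. Their poses are not given: they have to be found in the camera images.
- carrier: Loaded board carrier, loose, 0.3 to 0.55 kg: dark grey frame 160 (x) x 104 (y) x 12 mm filled by a green circuit board with components up to 22 mm above the flat underside. Origin: centre of the underside, at z = 0 on the bench; x points to the nose (the end with the hole), z up. It starts left or right of the tester, the empty carrier opposite, nose away from the robot within 30 degrees.
- handle (a point): Middle of the carrier's bow handle, 18 mm behind the carrier's origin and 50 mm above the underside: a straight aluminium bar along the carrier's x, 12 mm wide (y), 10 mm tall (z 45 to 55), 108 mm long, on two 10 mm round pillars 98 mm apart, with 88 mm of free bar between. Axes as the carrier.
- hole (a point): Centre, at the underside, of the 13 mm through hole in the carrier's nose, 64 mm ahead of the carrier's origin and 16 mm from the nose edge. Axes as the carrier.
- tester: Board tester, fixed. Origin: on the bench (z = 0) straight below the locating pin; x points into the slot, away from the robot within 12 degrees, y left, z up. White instrument case 220 mm wide, 104 mm tall, 28 to 200 mm beyond the pin; before it the hood, and the flat bed, 30 mm above the bench, 170 mm wide, reaching to 130 mm before the pin (towards the robot).
- hood_edge (a point): Middle of the lower front edge of the grey hood's roof, 19 mm before the pin. The hood overhangs the far end of the bed: roof underside 60 mm, top 78 mm above the bench, 142 mm wide inside, 47 mm deep. A carrier riding over the pin has its top 52 mm above the bench. The front handle pillar of a carrier that is home is 9 mm before the hood. Axes as the tester.
- rail_entry (a point): Midway between the front ends of the two straight steel guide rails, on the bed, 119 mm before the pin. The rails run along the tester's x, 108 mm apart, 43 mm high above the bench, into the hood; bevelled lips on them (to 51 mm) open to about 122 mm, so a carrier can be lowered in between from above, nose short of the hood; the front ends flare to about 130 mm. Axes as the tester.
- pin_tip (a point): Top of the fixed steel locating pin, midway between the rails under the hood, 19 mm behind the hood's front edge, so not visible from above. 10 mm diameter, nose tapered to 4.4 mm; tip 10 mm above the bed, 40 mm above the bench. Axes as the tester.
- home (a point): Where the carrier's origin lies when it is home: on the bed, 30 mm above the bench, 64 mm before the pin, midway between the rails. The handle's middle is then 82 mm before the pin, 80 mm above the bench. The carrier's axes then agree with the tester's. Axes as the tester.
- sprung_plate (a joint): Dark 80 x 84 mm plate with brass contacts in the bed, centred 80 mm before the pin. Value in m: 0 = up, top 5 mm above the bed; 0.005 = flush. 9 N starts it, 14 N holds it flush, the carrier's own weight (about 4 N) included: a carrier just dropped on the pin rests about 5 mm above the bed; about 10 N more push brings it down, and then the rigid bed stops it.
- empty_carrier: Bystander: the empty carrier, the same frame and handle but with an open window (98 x 76 mm) and no circuit board. Leave it.
- screwdriver: Bystander: black screwdriver, 200 mm, lying in front of the tester on the robot's side.
- tape_roll: Bystander: black tape roll, 66 mm across, 19 mm high, lying flat.
- mouse: Bystander: black computer mouse, 104 x 62 x 30 mm.
- multimeter: Bystander: dark handheld multimeter, 150 x 78 mm, 44 mm high.
- delta_platform: Bystander: spare three-armed red robot platform with steel studs, about 100 mm across, 48 mm high.
- parts_tray: Bystander: black parts tray, 120 x 160 x 30 mm, with bearings and brass pins.
Things that resemble listed ones, but are neither listed nor needed, are in the scene too. Leave any purple look-alike of the carrier alone.

How it is judged:
On the way, in this order (a step that is already met when the one before it is completed fails the run):
1. the carrier's nose is between the rails and under the hood (x of hole in the frame of tester between -0.03 and 0.016 m and z of hole in the frame of tester between 0.028 and 0.05 m and y of hole in the frame of tester between -0.006 and 0.006 m), for 0.02 s.
2. the carrier has dropped over the pin and been pressed fully down on the bed (horizontal distance between hole and pin_tip below 0.0025 m and z of each of hole, carrier in the frame of tester below 0.032 m and value of joint sprung_plate above 0.0035 m), for 0.1 s.
At the end, for the whole second after the job is handed in: For a last second: hole within 2.5 mm of the pin, underside within 2 mm of the bed at origin and hole, tilt under 1.7 deg, in line within 3.4 deg, sprung plate down over 3.5 mm, fingers on the carrier with over 3 N, carrier at rest and touching no other carrier, bystanders within 20 mm (all of step 2 and z of handle in the frame of tester above 0.075 m and angle between carrier's own z axis and vertical below 0.03 rad and angle between the x axis of carrier and the x axis of tester, either way round below 0.06 rad and contact force between the fingers and carrier above 3 N and contact force between carrier and empty_carrier below 0.5 N and linear speed of carrier below 0.02 m/s and distance of each of empty_carrier, screwdriver, tape_roll, mouse, multimeter, delta_platform, parts_tray from where it was at the start of the episode below 0.02 m); the arm keeps its last pose, push and grip.
It fails at once if the carrier is rammed or forced against the tester (more than 60 N) (contact force between carrier and tester above 60 N).
It fails at once if the empty carrier or another bystander is disturbed (moved more than 20 mm) (distance of any of empty_carrier, screwdriver, tape_roll, mouse, multimeter, delta_platform, parts_tray from where it was at the start of the episode above 0.02 m).
It also fails if it takes over 42 s, if anything falls off the work surface, if the arm or the gripper's body presses on something with over 40 N, if the wrist force passes 120 N, or if a joint passes its speed limit or range.

## Robot

A 6-joint arm with a two-finger parallel gripper is mounted at the origin on the work surface. World frame = base frame: x ahead of the robot, y to its left, z up, the work surface at z = 0. Lengths are in m, angles in rad, forces in N, time in s.
With the tool pointing down it reaches from about 0.25 to 0.8 m from the base axis. Payload 3.9 kg.
Tool frame: the origin (TCP) lies on the centre line of the jaws, within the pads' length; the fingertips stand 8 mm ahead of it and the grasp point (between the pads) lies 11 mm behind it (robot.tip_extent is the z of the fingertips in the tool frame, in m); z points along the fingers, y is the direction in which the jaws open and shut (so a half turn about z gives the same grasp; the last joint's range is limited). The gripper opens to 85 mm and grips with 20 to 120 N. Pads are 22 mm wide; open, the fingers measure 114 mm over their backs; the gripper's body (76 mm by 85 mm) begins 54 mm behind the grasp point. The pads swing forward as they close: fully open they stand 13 mm farther back than shut.
Start: joints at [-1.311, 0.26, -0.138, 1.173, 0, 1.571], TCP at [0.135, -0.507, 0.239] pointing down, gripper open.
Joint ranges: [-2.78, 2.78], [-0.83, 1.72], [-1.28, 1.37], [-1.9, 2.12], [-1.57, 1.48], [-3.14, 3.14]. Speed limits (rad/s): [2.57, 2.57, 3.14, 3.14, 3.14, 3.14].

## Interface

Orientations are given as a unit quaternion [x, y, z, w].
In Python, from cell import robot, viewer gives the robot as it stands. Calls block until the motion is done:
- robot.reach(position, orientation): joint-space move of the TCP to a pose.
- robot.move_linear(position, orientation=None, rate=0.15, stop_force=None): straight line of the TCP; orientation=None keeps the orientation; rate is the mean speed in m/s. With stop_force (N) it stops when the force on the tool has changed by that much, and returns True; else False.
- robot.goto_joints(angles): joint-space move.
- robot.grip(opening): finger opening in m; the grip force is fixed at half the most; returns when the fingers have stopped.
- robot.pause(seconds).
- robot.solve_ik(position, orientation): joint angles nearest the present ones, or None.
- robot.sense(): the state.
- viewer.read_camera(name): name is "scene" or "top"; returns a dict with "frame" (480x640x3 uint8, blue, green, red), "camera_matrix" (3x3 intrinsics, pixels), "rvec" (rotation vector, rad) and "tvec" (3), from world to camera coordinates, as OpenCV has them. Camera axes: x right, y down, z forward; pixel columns grow to the right and rows downward; lengths in m; the calibration is good to about 2 mm. A picture is of the moment at which its call begins. There is no depth.
A pose or a line that the arm cannot do raises robot.PlanningError and nothing moves.
- robot.finish_job(): hands the job in, once; it reports no verdict.
The state is a dict: "time": time; "qpos": joint angles; "qd": joint speeds; "joint_efforts": joint torques, N m; "eef_pos": TCP position; "tcp_rot": TCP orientation; "ft_force": force on the tool from outside, world axes, zero at the start; "wrist_torque": the same for the moment, N m; "gripper_width": finger opening in m.
Only numpy, scipy, OpenCV 4.12 (cv2) and the standard library are available. Lean on these libraries where they do the work, as an engineer would, in place of code of your own. Each camera call takes 0.05 s, during which the arm holds its last target. There are 200 camera calls.

## Working session

There is one attempt and no reset: what is moved stays moved. The work goes in short steps, each a Python script; the robot and the scene stay as the last script left them, time stands still between calls to the robot, and variables do not carry over. Pictures are saved under pics/ and viewed, on a budget of 10 in all, crops included, one or two more only if the job needs it, and the job is handed in when it is done.

```bash
mkdir -p pics; ls; python3 - <<'E'
from cell import robot, viewer
import cv2,numpy as np,pickle
for n in("scene","top"):
    c=viewer.read_camera(n); cv2.imwrite(f"pics/{n}0.png",c["frame"]); pickle.dump(c,open(f"{n}0.pkl","wb"))
    R=cv2.Rodrigues(np.array(c["rvec"]))[0]; print(n,(-R.T@np.array(c["tvec"]).ravel()).round(3),np.array(c["camera_matrix"]).round(1).tolist(),R.round(2).tolist())
s=robot.sense(); print(s["time"],s["tcp_rot"],robot.tip_extent)
E
```

```text
pics
scene [1.218 0.374 0.841] [[481.8, 0.0, 311.1], [0.0, 481.8, 236.1], [0.0, 0.0, 1.0]] [[-0.47, 0.88, 0.01], [0.58, 0.32, -0.75], [-0.67, -0.34, -0.66]]
top [ 0.223 -0.031  1.376] [[534.8, 0.0, 320.6], [0.0, 534.8, 237.8], [0.0, 0.0, 1.0]] [[-0.01, -1.0, 0.01], [-0.98, 0.01, -0.19], [0.19, -0.01, -0.98]]
0.1 [ 9.91571250e-01  1.29559620e-01 -1.27578163e-04 -8.63100839e-04] 0.008
```

View pics/top0.png

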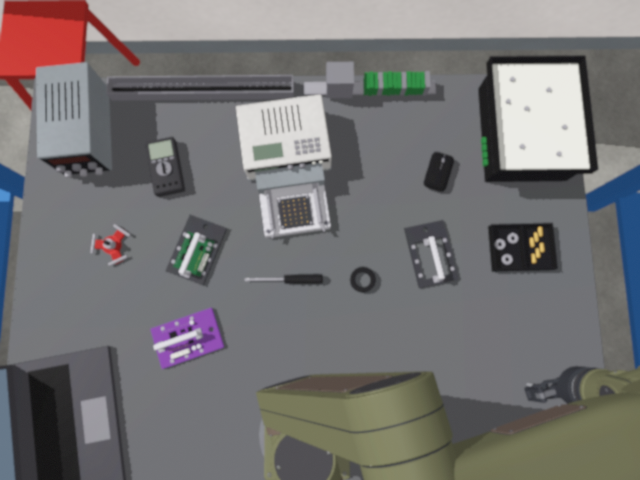

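View pics/scene0.png

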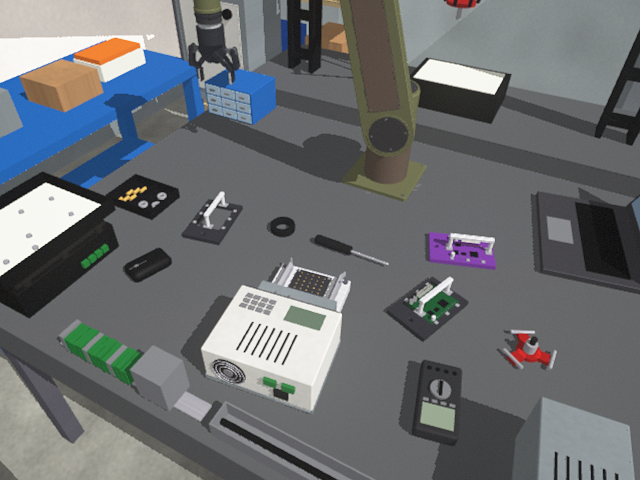

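The top view shows the loaded carrier at about (197,250) with its handle around (190,255), the tester pin region at about (293,185), the empty carrier at (432,255) and the screwdriver at (285,280). I'll enlarge the carrier and the tester in both views.

```bash
python3 - <<'E'
import cv2,numpy as np
t=cv2.imread("pics/top0.png");s=cv2.imread("pics/scene0.png")
def crop(i,x,y,w,h):
    c=cv2.resize(i[y:y+h,x:x+w],(400,300),interpolation=cv2.INTER_CUBIC)
    for k in range(0,w,10):
        cv2.line(c,(k*400//w,0),(k*400//w,4 if k%50 else 10),(0,255,255),1)
    for k in range(0,h,10): cv2.line(c,(0,k*300//h),(4 if k%50 else 10,k*300//h),(0,255,255),1)
    return c
cv2.imwrite("pics/crops.png",np.vstack([np.hstack([crop(t,150,205,100,75),crop(t,240,160,100,75)]),np.hstack([crop(s,380,270,100,75),crop(s,260,250,100,75)])]))
E
```

```text
(no output)
```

View pics/crops.png

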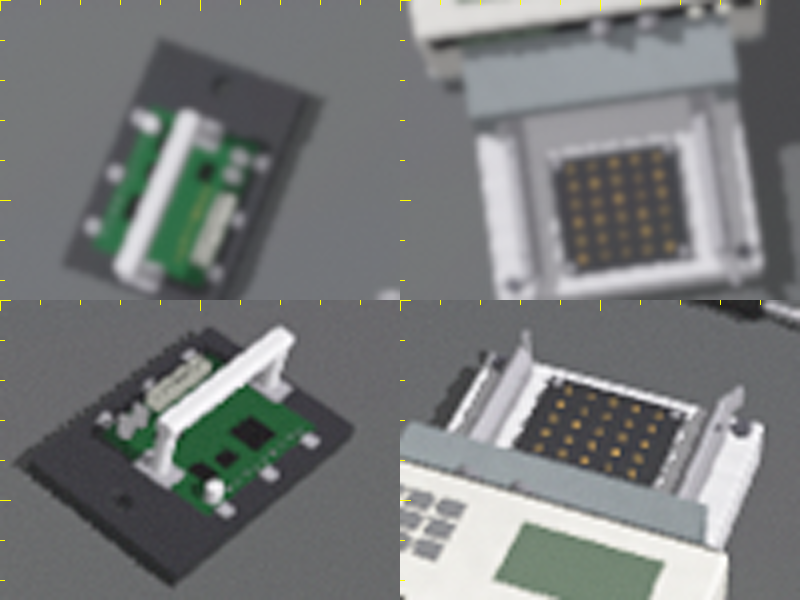

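The crops show these image pixels:
- **Handle bar:** top view ends (196.5,233.2) and (182.5,273.7); scene view (452.5,278.8) and (422,296.7).
- **Frame corners, top view:** (190,214.5), (231.3,230), (166.3,271.3).
- **Hole:** (204.5,226.3).
- **Sprung plate, top view:** corners about (278,199), (310.5,195), (314.5,224.5), (283.8,228).
- **Hood edge, top view:** (259.5,189.5) to (325,180.8).

Next I'll solve both poses from these points across the two views.

```bash
cat > fit.py <<'E'
import cv2,numpy as np
from scipy.optimize import least_squares
def proj(c,P): return cv2.projectPoints(np.asarray(P,float),np.array(c["rvec"],float),np.array(c["tvec"],float),np.array(c["camera_matrix"]),None)[0].reshape(-1,2)
def ray(c,uv,z):
    K=np.array(c["camera_matrix"]);R=cv2.Rodrigues(np.array(c["rvec"],float))[0];t=np.array(c["tvec"],float).ravel()
    o=-R.T@t; d=R.T@np.linalg.solve(K,[uv[0],uv[1],1]); return o+d*(z-o[2])/d[2]
def world(p,P):
    P=np.asarray(P,float);c,s=np.cos(p[2]),np.sin(p[2])
    return np.c_[p[0]+c*P[:,0]-s*P[:,1],p[1]+s*P[:,0]+c*P[:,1],P[:,2]]
def fit(obs,p0): # obs: list of (cam, [(model pt, uv)])
    f=lambda p:np.concatenate([(proj(c,world(p,[a for a,b in l]))-np.array([b for a,b in l])).ravel() for c,l in obs])
    r=least_squares(f,p0,loss="soft_l1",x_scale=[.01,.01,.1]); return r.x,f(r.x).reshape(-1,2).round(1)
E
python3 - <<'E'
import pickle
from fit import *
T=pickle.load(open("top0.pkl","rb"));S=pickle.load(open("scene0.pkl","rb"))
bx=-.018
car=[(T,[((bx+.054,0,.055),(196.5,233.2)),((bx-.054,0,.055),(182.5,273.7)),((.08,.052,.012),(190,214.5)),((.08,-.052,.012),(231.3,230)),((-.08,.052,.012),(166.3,271.3)),((.064,0,.012),(204.5,226.3))]),
 (S,[((bx+.054,0,.055),(422,296.7)),((bx-.054,0,.055),(452.5,278.7)),((.064,0,.012),(380+124/4,270+200/4)),((.08,.052,.012),(380+173/4,270+285/4)),((.08,-.052,.012),(380+15/4,270+160/4))])]
tes=[(T,[((-.04,.042,.035),(278,198.75)),((-.04,-.042,.035),(310.5,195)),((-.12,-.042,.035),(314.5,224.5)),((-.12,.042,.035),(283.75,228)),((-.019,0,.06),(292.25,185.1))]),
 (S,[((-.12,-.042,.035),(300.75,270.5)),((-.12,.042,.035),(334.5,277.5))])]
for n,o,p0 in(("car",car,(.3,.3,-.3)),("tes",tes,(.5,.05,.1))):
    for oo in (o,o[:1],o[1:]):
        p,r=fit(oo,p0);print(n,p.round(4),r.tolist())
E
```

```text
car [ 0.4591  0.283  -0.3692] [[0.7, 0.2], [-2.4, -0.3], [-0.9, -0.1], [-5.4, -2.0], [-1.8, 0.0], [0.5, 0.5], [-1.4, 3.8], [-1.4, -1.6], [-1.8, -0.1], [-0.0, -2.7], [2.8, -0.5]]
car [ 0.4589  0.2794 -0.3587] [[1.9, 0.2], [-0.7, -0.1], [0.0, 0.0], [-4.3, -2.2], [-0.2, 0.4], [1.6, 0.5]]
car [ 0.4607  0.2859 -0.389 ] [[-0.6, 4.6], [0.2, -0.4], [-1.2, 0.5], [0.2, -1.8], [3.6, -0.1]]
tes [0.6313 0.0316 0.1049] [[-0.3, -0.4], [-0.5, -0.3], [-1.0, 0.2], [-2.9, 0.4], [0.3, 0.9], [-4.0, -2.5], [-4.4, 0.3]]
tes [0.6315 0.0315 0.1323] [[0.2, -0.1], [-0.1, -0.8], [0.2, -0.5], [-1.5, 0.6], [0.5, 0.8]]
tes [0.6278 0.0544 0.21  ] [[-0.5, -0.2], [0.5, 0.2]]
```

```bash
python3 - <<'E'
import pickle
from fit import *
T=pickle.load(open("top0.pkl","rb"));S=pickle.load(open("scene0.pkl","rb"))
def white(c,x,y,w,h,th):
    g=c["frame"][y:y+h,x:x+w].min(2); m=(g>th).astype(np.uint8)
    l=max(cv2.findContours(m,0,1)[0],key=cv2.contourArea)
    b=cv2.boxPoints(cv2.minAreaRect(l))+[x,y]; return cv2.contourArea(l),b
for n,c,box,th,z in(("handle",T,(160,220,60,65),190,.055),("handleS",S,(400,270,70,50),190,.055),("case",T,(225,85,115,100),150,.104),("plate",T,(270,185,55,50),-1,.035)):
    if th>0: a,b=white(c,*box,th)
    else:
        x,y,w,h=box;g=c["frame"][y:y+h,x:x+w].max(2);m=cv2.morphologyEx((g<110).astype(np.uint8),cv2.MORPH_CLOSE,np.ones((5,5)));l=max(cv2.findContours(m,0,1)[0],key=cv2.contourArea);a=cv2.contourArea(l);b=cv2.boxPoints(cv2.minAreaRect(l))+[x,y]
    W=np.array([ray(c,q,z)[:2] for q in b]);e=W[1]-W[0];f=W[2]-W[1]
    print(n,a,b.round(1).tolist(),"ctr",W.mean(0).round(4),"L",np.linalg.norm(e).round(4),np.linalg.norm(f).round(4),"ang",np.degrees([np.arctan2(*e[::-1]),np.arctan2(*f[::-1])]).round(1))
E
```

```text
handle 126.5 [[178.6, 272.0], [195.4, 232.7], [198.9, 234.2], [182.1, 273.5]] ctr [0.443  0.2893] L 0.1061 0.0098 ang [ -21.2 -113.9]
handleS 207.0 [[413.0, 304.1], [449.3, 275.6], [456.7, 285.0], [420.4, 313.5]] ctr [0.4592 0.2926] L 0.1293 0.0308 ang [159.5  47.3]
case 5720.5 [[231.7, 96.1], [324.5, 82.0], [335.8, 156.2], [243.0, 170.3]] ctr [0.7578 0.0492] L 0.2401 0.2016 ang [ -81.2 -172.8]
plate 797.0 [[277.2, 200.3], [308.0, 195.9], [312.0, 223.7], [281.2, 228.1]] ctr [0.5505 0.0256] L 0.0805 0.0747 ang [ -82.2 -172.6]
```

```bash
cat > util.py <<'E'
import numpy as np
from scipy.spatial.transform import Rotation as Ro
def q(yaw,pitch=0,roll=0): return (Ro.from_euler("ZYX",[yaw,pitch,roll])*Ro.from_euler("x",np.pi)).as_quat()
def show(s): 
    y=Ro.from_quat(s["tcp_rot"])*Ro.from_euler("x",-np.pi)
    print("t",round(s["time"],2),"pos",np.round(s["eef_pos"],4),"ypr",y.as_euler("ZYX").round(4),"F",np.round(s["ft_force"],1),"M",np.round(s["wrist_torque"],2),"w",round(s["gripper_width"],4))
E
python3 - <<'E'
from cell import robot, viewer
from util import *
import cv2,pickle
x,y,a=.443,.2893,-.37
robot.reach([x,y,.14],q(a)); show(robot.sense())
for n in("scene","top"):
    c=viewer.read_camera(n); cv2.imwrite(f"pics/{n}1.png",c["frame"]); pickle.dump(c,open(f"{n}1.pkl","wb"))
t=cv2.imread("pics/top1.png")[190:290,130:263];s=cv2.imread("pics/scene1.png")[240:340,360:493]
cv2.imwrite("pics/b.png",np.hstack([cv2.resize(i,(400,300),interpolation=2) for i in(t,s)]))
E
```

```text
t 3.24 pos [0.4433 0.2889 0.1401] ypr [-3.71e-01 -2.00e-04  0.00e+00] F [0.4 0.7 0.1] M [ 0.02 -0.04 -0.  ] w 0.0853
```

View pics/b.png

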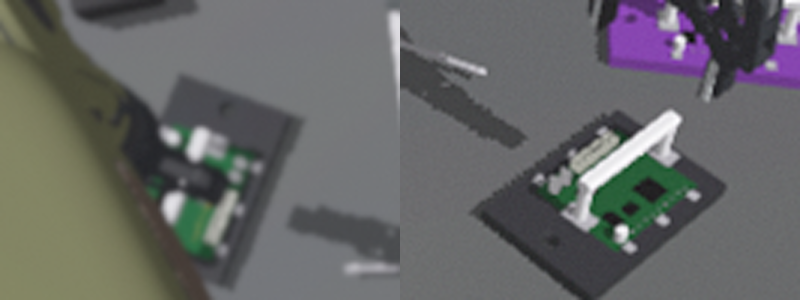

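The gripper sits over the middle of the bar in the top view, around (185,250). In the scene view it is still behind and above the bar. I'll descend, grip, lift and look.

```bash
python3 - <<'E'
from cell import robot, viewer
from util import *
import cv2,pickle
x,y,a=.443,.2893,-.37
print(robot.move_linear([x,y,.039],q(a),rate=.12,stop_force=8)); show(robot.sense())
robot.grip(0.0); show(robot.sense())
robot.move_linear([x,y,.16],rate=.12); show(robot.sense())
# staging over the entry: nose short of hood
p=np.array([.630,.035]);b=.135;d=np.array([np.cos(b),np.sin(b)])
h=p-(.082+.09)*d
robot.reach([*h,.16],q(b)); show(robot.sense())
robot.move_linear([*h,.111],rate=.12); show(robot.sense())
for n in("scene","top"):
    c=viewer.read_camera(n); cv2.imwrite(f"pics/{n}2.png",c["frame"]); pickle.dump(c,open(f"{n}2.pkl","wb"))
t=cv2.imread("pics/top2.png")[150:290,200:387];s=cv2.imread("pics/scene2.png")[190:340,240:440]
cv2.imwrite("pics/c.png",np.hstack([cv2.resize(i,(400,300),interpolation=2) for i in(t,s)]))
E
```

```text
False
t 4.33 pos [0.4436 0.2896 0.0396] ypr [-0.3701 -0.0007  0.001 ] F [-0.1  0.2 -0.4] M [-0.05  0.02 -0.02] w 0.0852
t 5.0 pos [0.4431 0.2893 0.0393] ypr [-3.7e-01 -2.0e-04  2.0e-04] F [-0.5  0.2  4.5] M [-0.13  0.14 -0.02] w 0.0105
t 6.16 pos [0.4423 0.2889 0.159 ] ypr [-0.37    0.0012 -0.0016] F [-0.6 -0.5 -4.2] M [ 0.01  0.09 -0.04] w 0.0106
t 10.47 pos [0.4596 0.0119 0.16  ] ypr [ 0.1352 -0.      0.    ] F [-0.4 -0.2 -4.8] M [ 0.04  0.07 -0.02] w 0.011
t 11.03 pos [0.4597 0.0119 0.1112] ypr [1.35e-01 1.00e-04 0.00e+00] F [ 0.6  1.2 -3.6] M [ 0.   -0.03 -0.  ] w 0.0106
```

View pics/c.png

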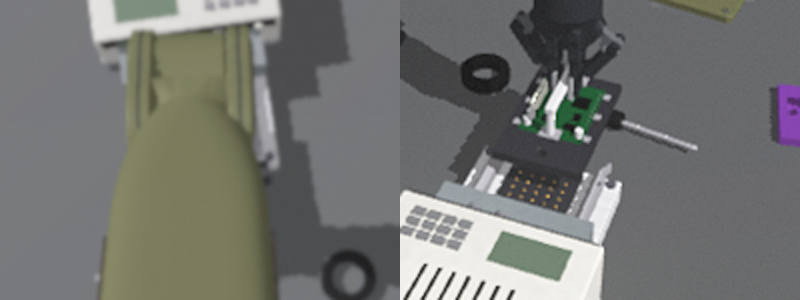

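The carrier is held (width 10.6 mm, about 4.5 N of weight). It hovers before the hood, but the arm hides it in the top view. I'll enlarge the scene view, which shows the nose and the tester together.

```bash
python3 - <<'E'
import cv2
s=cv2.imread("pics/scene2.png")[230:315,252:362]
c=cv2.resize(s,None,fx=7,fy=7,interpolation=cv2.INTER_CUBIC)
for k in range(0,110,10): cv2.line(c,(k*7,0),(k*7,8),(0,255,255),1); cv2.line(c,(0,k*7),(8,k*7),(0,255,255),1)
cv2.imwrite("pics/d.png",c)
E
```

```text
(no output)
```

View pics/d.png

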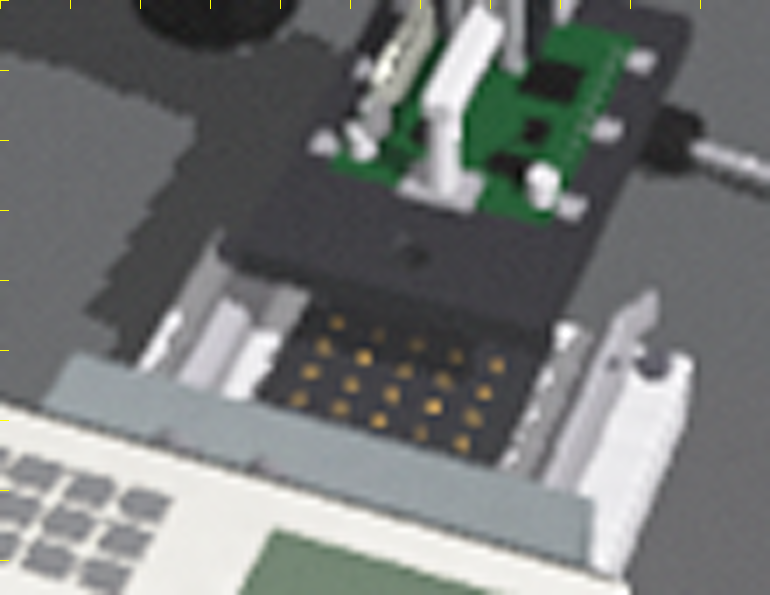

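Pixels in this crop (image = 252+X/7, 230+Y/7):
- **Carrier:** nose corners (222,240) and (558,325), hole (413,248), rear-left corner (690,20).
- **Tester:** hood top front edge (85,352) to (590,498), bed front-left corner (690,360).

I'll fit both from this one view and get the relative pose.

```bash
python3 - <<'E'
import pickle
from fit import *
S=pickle.load(open("scene2.pkl","rb"));T=pickle.load(open("top0.pkl","rb"))
I=lambda X,Y:(252+X/7,230+Y/7)
u=.072;t=u+.012
car=[((.08,-.052,t),I(222,240)),((.08,.052,t),I(558,325)),((.064,0,t),I(413,248)),((-.08,.052,t),I(690,20)),((.036,0,u+.055),I(447,95))]
p,r=fit([(S,car)],(.48,.02,.13));print("car",p.round(4),r.tolist())
h=world(p,[(-.018,0,0)])[0];print("handle",h.round(4),"tcp .4597 .0119 .135")
tS=[((-.019,.080,.078),I(590,498)),((-.019,-.080,.078),I(85,352)),((-.13,.085,.030),I(690,360))]
tT=[((-.019,.080,.06),(259.5,189.5)),((-.019,-.080,.06),(325,180.8)),((-.08,0,.035),(294.6,212))]
for o in([(S,tS)],[(T,tT)],[(S,tS),(T,tT)]):
    p,r=fit(o,(.63,.035,.13));print("tes",p.round(4),r.tolist())
for z,a,b in((.078,(85,352),(590,498)),(.06,None,None)):
    A,B=(ray(S,I(*a),z),ray(S,I(*b),z)) if a else (ray(T,(325,180.8),z),ray(T,(259.5,189.5),z))
    print("hood",A.round(4),B.round(4),np.linalg.norm(B-A).round(4),"yaw",(np.arctan2(*(B-A)[1::-1])-np.pi/2).round(4))
E
```

```text
car [0.4746 0.0164 0.144 ] [[2.8, 0.5], [-0.9, 0.0], [-0.2, 0.3], [0.5, -1.3], [-0.6, -0.0]]
handle [0.4568 0.0138 0.    ] tcp .4597 .0119 .135
tes [0.6299 0.0387 0.1325] [[-1.4, -0.2], [0.7, 0.7], [0.3, -0.3]]
tes [0.6324 0.0346 0.1227] [[0.8, 0.1], [-2.5, 0.8], [0.3, -1.0]]
tes [0.6308 0.0366 0.1238] [[-2.5, -0.1], [-0.2, 0.4], [-0.3, 0.0], [0.0, 0.8], [-3.2, 1.4], [-0.5, -0.4]]
hood [ 0.6207 -0.0454  0.078 ] [0.5997 0.1184 0.078 ] 0.1651 yaw 0.1272
hood [ 0.6254 -0.0535  0.06  ] [0.6041 0.1138 0.06  ] 0.1686 yaw 0.1267
```

Both views agree on the pin to within 2–4 mm: about (0.632, 0.036), yaw 0.128, with nearly zero grasp offset. I'll lower between the lips short of the hood and watch the forces.

```bash
cat >> util.py <<'E'
PIN=np.array([.6325,.036]);B=.128;D=np.array([np.cos(B),np.sin(B)]);N=np.array([-D[1],D[0]])
def tcp(hx,hy,u): return [*(PIN+(hx-.082)*D+hy*N),u+.039]   # hole at (hx,hy) in tester frame, underside height u
def loc(s):
    e=np.array(s["eef_pos"]);f=np.array(s["ft_force"]);r=e[:2]-PIN
    print("t",round(s["time"],2),"hx,hy,u mm",(1e3*np.array([r@D+.082,r@N,e[2]-.039])).round(1),"F along,lat,z",np.round([f[:2]@D,f[:2]@N,f[2]],1),"M",np.round(s["wrist_torque"],2))
E
python3 - <<'E'
from cell import robot, viewer
from util import *
import cv2
robot.move_linear(tcp(-.050,0,.072),q(B),rate=.1); loc(robot.sense())
for u in(.055,.049,.044):
    print(robot.move_linear(tcp(-.050,0,u),q(B),rate=.05,stop_force=8)); loc(robot.sense())
c=viewer.read_camera("scene");s=c["frame"][230:315,252:362];cv2.imwrite("pics/scene3.png",c["frame"])
cv2.imwrite("pics/e.png",cv2.resize(s,None,fx=7,fy=7,interpolation=cv2.INTER_CUBIC))
E
```

```text
t 11.7 hx,hy,u mm [-50.5   0.   71.9] F along,lat,z [-0.4 -0.1 -4. ] M [ 0.01  0.12 -0.02]
False
t 12.19 hx,hy,u mm [-50.6   0.   54.5] F along,lat,z [ 0.1 -0.1 -4.2] M [-0.02  0.06  0.06]
False
t 12.46 hx,hy,u mm [-50.3   0.   48.7] F along,lat,z [ 0.3  0.4 -3.5] M [ 0.    0.08 -0.01]
False
t 12.71 hx,hy,u mm [-50.4   0.   43.7] F along,lat,z [ 0.4  0.2 -4.7] M [ 0.01  0.12 -0.03]
```

View pics/e.png

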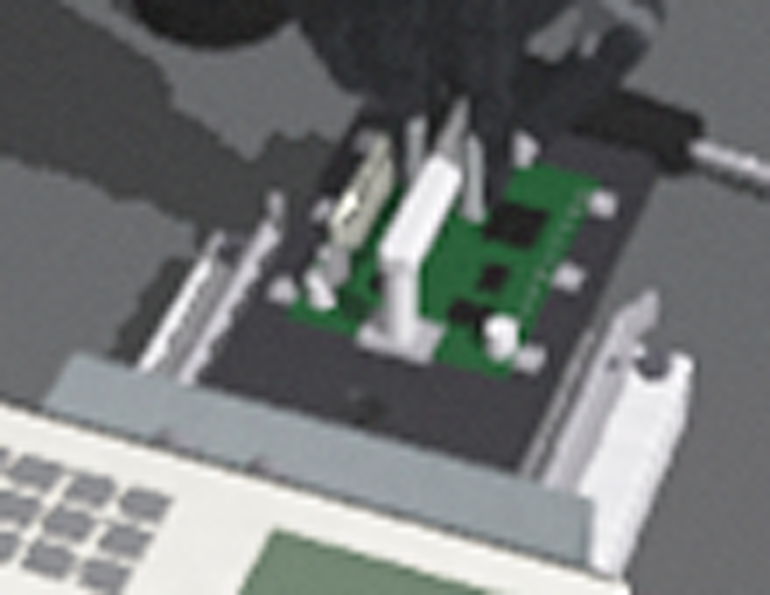

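The carrier lies between the rails, with its nose short of or just at the hood edge and the hole visible at crop (367,403). No contact force. Now I'll slide it in at riding height with a force stop.

```bash
python3 - <<'E'
from cell import robot
from util import *
import pickle
from fit import ray
c=pickle.load(open("scene2.pkl","rb"));w=ray(c,(252+367/7,230+403/7),.0557)[:2]-PIN;print("hole seen at mm",(w@D*1e3).round(1),(w@N*1e3).round(1))
for hx in(-.03,-.015,0.):
    r=robot.move_linear(tcp(hx,0,.0435),q(B),rate=.06,stop_force=10); robot.pause(.1); print(r); loc(robot.sense())
    if r: break
E
```

```text
hole seen at mm -53.0 2.8
False
t 13.34 hx,hy,u mm [-30.4   0.   43.3] F along,lat,z [-0.8  0.4 -3.8] M [0.   0.08 0.03]
False
t 13.84 hx,hy,u mm [-15.3   0.   43.4] F along,lat,z [ 0.1 -0.5 -3.1] M [0.01 0.04 0.01]
False
t 14.34 hx,hy,u mm [-0.3  0.  43.3] F along,lat,z [-0.5 -0.5 -3.8] M [ 0.04  0.05 -0.  ]
```

```bash
python3 - <<'E'
from cell import robot
from util import *
for u in(.041,.039,.037,.0355):
    r=robot.move_linear(tcp(0,0,u),q(B),rate=.02,stop_force=6); robot.pause(.1); print(r); loc(robot.sense())
    if r: break
E
```

```text
False
t 14.72 hx,hy,u mm [-0.2  0.  41. ] F along,lat,z [ 0.1  0.9 -4. ] M [-0.04  0.05  0.02]
False
t 15.07 hx,hy,u mm [-0.  0. 39.] F along,lat,z [-0.6  0.3 -4.3] M [-0.03  0.11  0.1 ]
False
t 15.42 hx,hy,u mm [-0.1 -0.  36.9] F along,lat,z [-0.4 -0.1 -3.4] M [0.04 0.1  0.04]
False
t 15.77 hx,hy,u mm [-0.2  0.  35.6] F along,lat,z [-1.4  0.6 -0.4] M [-0.02  0.31  0.04]
```

No resistance below the pin tip height, so the hole is over the taper. I'll keep pressing in small steps.

```bash
python3 - <<'E'
from cell import robot
from util import *
for u in(.0345,.0335,.0325,.0315,.0305,.030):
    r=robot.move_linear(tcp(0,0,u),q(B),rate=.015,stop_force=12); robot.pause(.15); s=robot.sense(); print(r); loc(s)
    if r or s["ft_force"][2]>14 or np.hypot(*s["ft_force"][:2])>12: break
E
```

```text
False
t 16.17 hx,hy,u mm [-0.   0.1 34.6] F along,lat,z [-2.3 -0.4  1.6] M [0.03 0.55 0.06]
False
t 16.57 hx,hy,u mm [-0.3  0.1 34. ] F along,lat,z [-4.1  0.9  6.2] M [0.02 0.81 0.08]
False
t 16.97 hx,hy,u mm [-0.3  0.1 33.4] F along,lat,z [-5.5  1.   9.3] M [0.03 1.   0.07]
False
t 17.37 hx,hy,u mm [-0.3  0.1 32.7] F along,lat,z [-5.   1.1 11.6] M [0.06 1.1  0.09]
False
t 17.77 hx,hy,u mm [-0.4  0.1 31.9] F along,lat,z [-6.9  1.  13.3] M [0.08 1.3  0.1 ]
False
t 18.17 hx,hy,u mm [-0.3  0.1 31.7] F along,lat,z [-7.5  0.7 15.1] M [0.04 1.38 0.15]
```

The backward force of 7.5 N shows the hole sits slightly too far forward on the pin. I'll back off to relieve it.

```bash
python3 - <<'E'
from cell import robot
from util import *
for hx in(-.001,-.002,-.003):
    robot.move_linear(tcp(hx,0,.030),q(B),rate=.015); robot.pause(.2); s=robot.sense(); loc(s)
    if s["ft_force"][:2]@D>-2: break
E
```

```text
t 18.62 hx,hy,u mm [-0.4  0.1 31.7] F along,lat,z [-5.8  1.3 13.5] M [0.13 1.04 0.11]
t 19.07 hx,hy,u mm [-0.4  0.1 31.8] F along,lat,z [-3.8  1.  10.5] M [0.18 0.7  0.17]
t 19.52 hx,hy,u mm [-0.5  0.1 31.8] F along,lat,z [-1.9  1.4  9.5] M [0.13 0.36 0.08]
```

```bash
python3 - <<'E'
from cell import robot, viewer
from util import *
import cv2
hx=-.0035
for u in(.029,.028,.027,.026,.025,.024,.023):
    robot.move_linear(tcp(hx,0,u),q(B),rate=.015); robot.pause(.2); s=robot.sense(); loc(s)
    if s["ft_force"][2]>24 or abs(s["ft_force"][:2]@D)>9: break
c=viewer.read_camera("scene");cv2.imwrite("pics/scene4.png",c["frame"])
cv2.imwrite("pics/f.png",cv2.resize(c["frame"][230:315,252:362],None,fx=7,fy=7,interpolation=cv2.INTER_CUBIC))
E
```

```text
t 19.97 hx,hy,u mm [-0.5  0.1 31.3] F along,lat,z [-1.3  1.  10.9] M [0.29 0.36 0.14]
t 20.42 hx,hy,u mm [-0.5  0.1 30.5] F along,lat,z [-0.8  1.4 13. ] M [0.31 0.5  0.09]
t 20.87 hx,hy,u mm [-0.4  0.1 30.2] F along,lat,z [-3.6  1.2 18.6] M [0.18 0.79 0.12]
t 21.32 hx,hy,u mm [-0.4  0.1 30.2] F along,lat,z [-5.7  1.7 24.1] M [0.16 1.24 0.1 ]
```

View pics/f.png

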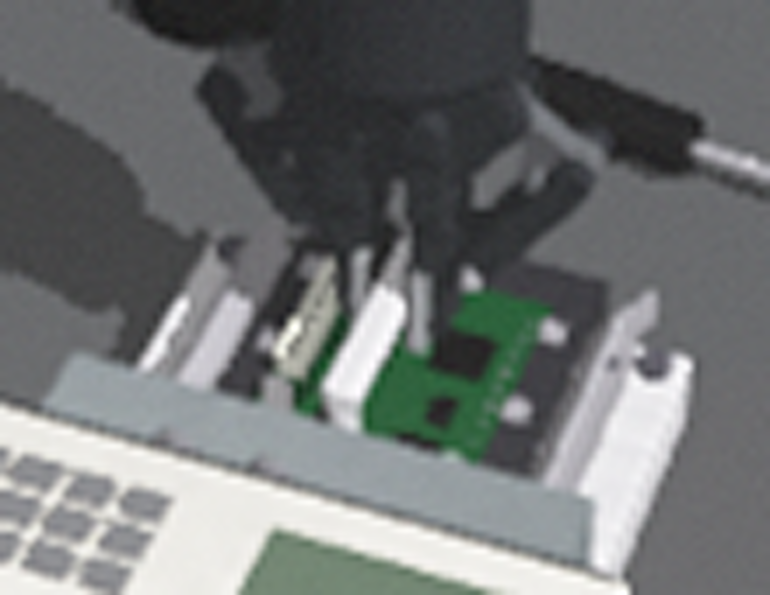

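The stop is now hard at u = 30.2 mm, so the carrier is on the bed. The picture shows its handle front next to the hood and the carrier seated between the rails. I'll relieve the leftover forward push and check the tilt.

```bash
python3 - <<'E'
from cell import robot
from util import *
s=robot.sense(); show(s)
for hx in(-.0050,-.0065):
    robot.move_linear(tcp(hx,0,.026),q(B),rate=.015); robot.pause(.25); s=robot.sense(); loc(s)
    if s["ft_force"][:2]@D>-2: break
show(s)
E
```

```text
t 21.37 pos [0.5507 0.0256 0.0692] ypr [ 1.283e-01 -7.500e-03  1.000e-04] F [-5.7  0.5 24.5] M [0.18 1.17 0.1 ] w 0.0109
t 21.87 hx,hy,u mm [-0.4  0.1 30.2] F along,lat,z [-2.7  2.7 21.7] M [0.24 0.7  0.11]
t 22.37 hx,hy,u mm [-0.4  0.1 30.2] F along,lat,z [ 0.4  1.9 17.7] M [0.38 0.11 0.09]
t 22.37 pos [0.5508 0.0256 0.0692] ypr [ 0.1285 -0.0127  0.0002] F [ 0.1  1.9 17.7] M [0.38 0.11 0.09] w 0.0102
```

The tool has pitched 0.7° nose-up, so I'll level it by commanding a small nose-down pitch.

```bash
python3 - <<'E'
from cell import robot
from util import *
for p in(.008,.016):
    robot.move_linear(tcp(-.006,0,.0255),q(B,p),rate=.015); robot.pause(.3); s=robot.sense(); loc(s); show(s)
E
```

```text
t 22.92 hx,hy,u mm [-0.5  0.1 30.2] F along,lat,z [-2.6  1.  22.4] M [0.34 0.49 0.15]
t 22.92 pos [0.5507 0.0256 0.0692] ypr [ 0.1285 -0.0039  0.0002] F [-2.7  0.7 22.4] M [0.34 0.49 0.15] w 0.0107
t 23.47 hx,hy,u mm [-0.6  0.1 30.2] F along,lat,z [-2.2  1.2 22.7] M [0.31 0.43 0.1 ]
t 23.47 pos [0.5506 0.0256 0.0692] ypr [0.1285 0.0041 0.0002] F [-2.3  0.9 22.7] M [0.31 0.43 0.1 ] w 0.0107
```

The carrier is level and still, and the hard stop is holding with about 26 N of push. Handing in.

```bash
python3 - <<'E'
from cell import robot
from util import *
robot.pause(.2); loc(robot.sense()); print(robot.finish_job())
E
```

```text
t 23.67 hx,hy,u mm [-0.6  0.1 30.2] F along,lat,z [-2.2  2.  22.4] M [0.26 0.38 0.12]
the job is handed in; nothing more can be done
None
```

I put the loaded carrier on test and handed in at 23.7 s of the 42 s allowed, still gripping it and pressing it down. No verdict was reported, and the results below come from arm position and force readings.

I gripped it by the handle, lowered it between the rails short of the hood, and slid it in at riding height with no contact. It dropped over the pin, and I pressed it in small steps until it met the bed.

**Last checks:**
- **Height:** the underside reads 30.2 mm against the 30 mm bed. It stopped moving there while the force rose from about 13 to 24 N, which indicates the rigid bed.
- **Push:** about 26 N downward at the end, with roughly 2 N sideways each way. The tool force stayed under about 30 N throughout.
- **Level and line:** tool pitch is 0.004 rad, and yaw agrees with my tester estimate of 0.128 rad.
- **Grip:** finger opening is about 10.7 mm.

**What disagreed or could not be seen:**
- The two cameras differed by 2–4 mm on the pin position. I used a compromise and let the pin centre the carrier.
- The first press pushed the carrier forward against the pin with 7.5 N, so I backed the target off by about 6 mm.
- The tool pitched about 0.7° nose-up under load, and I corrected that.
- The hole on the pin is hidden under the hood, so I judged that fit from force and height, plus the position not shifting as I backed off.
- I did not re-measure the bystanders at the end. I felt no unexpected contact, and those in view in the close-ups looked unmoved.

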